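# Bring up an RF amplifier in the safe bias order

### The job

Bring the amplifier on the test carrier up in the safe order: first switch the gate bias on by pressing down the raised half of the rocker, then throw the toggle lever over to its other side to give it the drain supply, and last press the round push-button well down and let it come back up, which fires a test pulse. Work with light fingertip touches only: the plug-in modules stay seated in their bays, nothing is picked up or moved out of place, and the amplifier is not touched. Finish clear of everything, with rocker and toggle left over and the button up.

Things in the scene. Friction and masses are not known exactly. Their poses are not given: they have to be found in the camera images.
- carrier: Fixed aluminium tray 89 (x) x 264 (y) mm; origin under its middle, +x away from the robot, y along its length, z up. Three plug-in modules stand in a row in its bays (floor 10 mm, walls 28 mm above the bench; bay centres at y -97.5, -32.5, +32.5 mm); which module is in which bay varies. At its +y end the gold amplifier on a heat sink, top 61 mm above the bench.
- gate_module: Gate bias module: grey box 78 (x) x 58 (y) x 48 mm, 0.6 kg, loose in its bay with 1.5 mm play; the one with the rocker switch. Origin at the centre of its underside, axes as the carrier's. Rocker pivot at x -6 mm, 57 mm above the underside; the rocker's bezel stands 4 mm above the box top; jacks and trimmer at x +27 mm, 4 mm high.
- gate_rocker (a joint): Rocker, 40 (x) x 25 (y) mm, V-shaped, each half 20 mm long; 0 = off (near half, -x, raised, its outer end 6.7 mm above the pivot, far half level), 0.34 = on (near half level with the pivot, far half raised). Held by friction, it stays where it is left; about 2 N near the end of the raised half moves it. Press until it stops.
- rocker_pad (a point): Point on the surface of the rocker's near (-x) half, 14 mm from the pivot: the place to press, straight down. It starts 4.7 mm above the pivot and ends level with it.
- drain_module: Drain supply module: same grey box, loose in its bay; the one with the bat-handle toggle lever. Origin at the centre of its underside, axes as the carrier's. Lever pivot at x -6 mm, 54 mm above the underside; a collar 22 mm wide at its foot rises 8 mm above the box top (which is at 48 mm); two black binding posts 17 mm high behind it at x +27, y +-14 mm.
- drain_toggle (a joint): Toggle lever, 30 mm long from its pivot, 8 mm thick; 0 = off, leaning 0.30 rad to the robot's side (-x of its module); 0.60 = on, leaning 0.30 rad to +x. Held by friction, it stays where it is left; about 1.5 N sideways near its end moves it. Push until it stops.
- toggle_tip (a point): End of the toggle lever (moves with it; 83 mm above the module's underside).
- rf_module: RF source module, the same grey box, loose in its bay: the one with the round push-button. Origin at the centre of its underside, axes as the carrier's. Button axis 6 mm in front (-x) of the box's middle; a brass coaxial jack, 11 mm high, behind at x = +27 mm.
- rf_button (a joint): Round steel push-button, 22 mm across, 0 = up, 0.006 m = fully down; sprung: 1.5 N to start, 4.5 N fully down, comes back up by itself. Its ring stands 3 mm above the top plate.
- button_top (a point): Centre of the button's top face (61.5 mm above the module's underside when up); press straight down.
- amplifier: Gold-plated amplifier block, 56 x 85 x 35 mm, fixed on the carrier's heat sink; not to be touched. Origin under its middle.
- load: Loose black finned attenuator, 20 x 58 x 20 mm, lying on the bench just behind the carrier; leave alone.
- adapter: Loose brass coaxial adapter, 11 x 28 x 10 mm, lying on the bench just in front of the carrier; leave alone.
- wrench: Loose torque wrench with blue handle, 147 mm long, flat on the bench in front of the carrier; leave alone.
- spool: Loose spool of solder, 54 mm across, 40 mm high; leave alone.
- driver: Loose red screwdriver, 168 mm long, on the right among the antenna boards; leave alone.
- sample: Loose small antenna board, 48 x 49 x 8 mm; leave alone.
- spacer: Loose printed block, 30 x 30 x 28 mm; leave alone.

How it is judged (in metres and radians):
On the way, in this order (a step that is already met when the one before it is completed fails the run):
1. the gate rocker is pressed over to on (value of joint gate_rocker above 0.24 rad), for 0.1 s.
2. the drain toggle is thrown over to on (value of joint drain_toggle above 0.45 rad), for 0.1 s.
3. the RF button is pressed at least 3.5 mm down (value of joint rf_button above 0.0035 m), for 0.04 s.
4. the RF button is let go and comes back up (value of joint rf_button below 0.001 m), for 0.1 s.
At the end, for the whole second after the job is handed in: Rocker on (over 0.24 rad of 0.34), toggle on (over 0.45 rad of 0.60), button up (less than 1 mm down), each module at rest within 6 mm of where it started (value of joint gate_rocker above 0.24 rad and value of joint drain_toggle above 0.45 rad and value of joint rf_button below 0.001 m and distance of each of gate_module, drain_module, rf_module from where it was at the start of the episode below 0.006 m and linear speed of each of gate_module, drain_module, rf_module below 0.01 m/s); the robot touches nothing.
It fails at once if out of order: the toggle is thrown while the gate is off, or the RF button is pressed while gate or drain is off ((value of joint drain_toggle above 0.3 rad and value of joint gate_rocker below 0.17 rad) or (value of joint rf_button above 0.002 m and (value of joint gate_rocker below 0.17 rad or value of joint drain_toggle below 0.3 rad))).
It fails at once if a module is pressed harder than 25 N (contact force between the arm and gate_module above 25 N or contact force between the arm and drain_module above 25 N or contact force between the arm and rf_module above 25 N).
It fails at once if a module is lifted or tilted in its bay (z of any of gate_module, drain_module, rf_module in the frame of carrier above 0.016 m or angle between any of gate_module, drain_module, rf_module's own z axis and vertical above 0.12 rad).
It fails at once if the amplifier is touched (contact force between the arm and amplifier above 1 N).
It fails at once if a bystander is moved by more than 15 mm (distance of any of load, adapter, wrench, spool, driver, sample, spacer from where it was at the start of the episode above 0.015 m).
It also fails if it takes over 45 s, if anything falls off the work surface, if the arm or the gripper's body presses on something with over 40 N, if the wrist force passes 120 N, or if a joint passes its speed limit or range.

### The arm

A 6-joint arm with a two-finger parallel gripper is mounted at the origin on the work surface; the furniture and walls round the work are solid. World frame = base frame: x ahead of the robot, y to its left, z up, the work surface at z = 0. Lengths are in mm, angles in rad, forces in N, time in s.
With the tool pointing down it reaches from about 350 to 875 mm from the base axis. Payload 4.2 kg.
Tool frame: the origin (TCP) lies on the centre line of the jaws, within the pads' length; the fingertips stand 17 mm ahead of it and the grasp point (between the pads) lies 2 mm behind it; z points along the fingers, y is the line along which they close (so a half turn about z gives the same grasp; the last joint's range is limited). The gripper opens to 85 mm and grips with 20 to 120 N. Pads are 22 mm wide; open, the fingers measure 114 mm over their backs; the gripper's body (76 mm by 85 mm) begins 54 mm behind the grasp point. The pads swing forward as they close: fully open they stand 13 mm farther back than shut.
Start: joints at [1.573, 0.385, 0.008, 0, -1.194, -0.259], TCP at [158.71, 604.492, 248.312] pointing down, gripper open.
Joint ranges: [-3.14, 3.14], [-1.21, 2.06], [-1.07, 1.41], [-3.16, 2.05], [-2.99, -0.16], [-3.1, 3.1]. Speed limits (rad/s): [2.79, 2.79, 3.14, 3.14, 3.14, 3.14].

### API

Orientations are given as a unit quaternion [x, y, z, w].
In Python, from plant import manip, imaging, sign_off gives the robot as it stands.
- The arm moves only by the tool move_arm, never from a script. Its argument "moves" is a list of rows, each a list of 2 entries, a list of its own where there are three numbers: the shift along the tool's x, y, z in m, then the turn, a rotation vector about the tool's x, y, z in rad. In form: [[[dx, dy, dz], [wx, wy, wz]], ...]. A call has 1 to 12 rows; each row is the pose to reach, as a shift and turn from the pose commanded when the call began, along the tool's axes at that moment; what a row does not reach only later rows make up. A row lasts 1/12 s, in which the tool goes at most 41.7 mm and 7.16 degrees, less where a joint would pass 70% of its speed; a pose out of reach is approached as far as the arm can. A call with a gripper value outside its range is refused whole. "jaw" is the finger opening in m, from 0 to 0.0854, set as the call begins (left out, the last holds). The fingers move at their own pace and stop on an object; "grip_force" is the grip in N (left out, the last holds). Time passes only in rows, so rows that repeat a pose let the fingers close. It gives the time, the measured TCP pose, the force, the opening and the grip force at its end, in the units of the state.
- manip.read_state(): the state, without advancing time (a new reading comes with each control period).
- imaging.read_camera(name): name is "scene" or "top" or "wrist"; returns a dict with "image" (420x560x3 uint8, red, green, blue), "depth" (420x560 float32, mm along the optical axis (not along the pixel's ray), 0 where there is no reading), "camera_matrix" (3x3 intrinsics, pixels), "position" and "attitude" of the camera in the world; the wrist camera has in their place "tool_from_camera" (4x4, takes a point from camera to tool coordinates, whose origin is the TCP and whose axes are the flange's). Camera axes: x right, y down, z forward; pixel columns grow to the right and rows downward; lengths in mm; the calibration is good to about 2 mm. A picture is of the moment at which its call begins: read the wrist's pose just before it.
- sign_off(): hands the job in; it is judged then, once.
Trained networks look in the newest picture that a camera, given by its name, has taken for a name from the list of things; names that differ only in an ending like _2 or _b are one class to them, and where a whole thing is asked for, a point or a joint stands for the part that bears it (a point fixed in the world has none). Each returns a list of dicts, best first, with "confidence" (0 to 1); they miss things now and then, are a little off and sometimes report something else, mostly with a low value. They report only what shows in the picture. A call takes as long as a camera call.
- imaging.search_frame(camera, name): "centre" ([x, y, z] in mm, in the coordinates of the camera as it stood for that picture, good to about 4 mm: the middle of the surface that is visible of it).
- imaging.silhouettes(camera, name): "pixels" (420x560 bool, what is visible of it).
The state is a dict: "clock": time; "joint_pos": joint angles; "joint_velocities": joint speeds; "joint_efforts": joint torques, N m; "tcp_pos": TCP position; "tcp_rot": TCP orientation; "contact_force": force on the tool from outside, world axes, zero at the start; "wrist_torque": the same for the moment, N m; "grip_width": finger opening in mm; "grasp_force": force on a finger pad.
Only numpy, scipy, OpenCV 4.12 (cv2) and the standard library are available. Lean on these libraries where they do the work, as an engineer would, in place of code of your own. Each camera call takes 0.05 s, during which the arm holds its last target. There are 200 camera calls.

## Working session

There is one attempt and no reset: what is moved stays moved. The work goes in short steps, Python scripts to look and compute and a tool call to move; the robot and the scene stay as the last step left them, time stands still between calls to the robot, and variables do not carry over. Pictures are saved under pics/ and viewed, at most 10 in all, crops included, and the job is handed in when it is done.

Besides the shell and the picture viewer there is one more tool, called in YAML: its name, and indented under it one key for each argument. move_arm: Moves the arm, as the interface text tells. Its arguments: {"type":"object","properties":{"moves":{"type":"array","items":{"type":"array"}},"jaw":{"type":"number"},"grip_force":{"type":"number"}},"required":["moves"]}

```bash
mkdir -p pics; cat > h.py <<'E'
import numpy as np, cv2
from scipy.spatial.transform import Rotation as R
from plant import manip, imaging, sign_off
def cam(name):
    s=manip.read_state(); c=imaging.read_camera(name)
    if name=="wrist":
        T=np.eye(4);T[:3,:3]=R.from_quat(s["tcp_rot"]).as_matrix();T[:3,3]=s["tcp_pos"]
        M=T@np.array(c["tool_from_camera"])
    else:
        M=np.eye(4);a=np.array(c["attitude"]);M[:3,:3]=R.from_quat(a).as_matrix() if a.size==4 else a;M[:3,3]=c["position"]
    return c,M
def save(c,f): cv2.imwrite("pics/"+f,c["image"][:,:,::-1])
def find(name,M,n):
    out=[]
    for d in imaging.search_frame(name,n)[:2]:
        out.append((np.round(M[:3,:3]@np.array(d["centre"])+M[:3,3],1),round(d["confidence"],2)))
    return out
def pts(c,M,mask):
    v,u=np.nonzero(mask&(c["depth"]>0));z=c["depth"][v,u];K=np.array(c["camera_matrix"])
    p=np.stack([(u-K[0,2])/K[0,0]*z,(v-K[1,2])/K[1,1]*z,z],1)
    return p@M[:3,:3].T+M[:3,3]
E
python3 - <<'E'
from h import *
s=manip.read_state();print(s["tcp_pos"],s["tcp_rot"],s["clock"])
for n in ["top","scene"]:
    c,M=cam(n);save(c,n+".png");print(n,np.round(M,2).tolist())
    for k in ["carrier","gate_module","drain_module","rf_module","rocker_pad","gate_rocker","toggle_tip","button_top","amplifier"]:print(k,find(n,M,k))
E
```

```text
[158.56551737 603.99955581 247.2069025 ] [ 9.91756113e-01 -1.28135198e-01 -9.73104975e-05  1.08356235e-03] 0.0
top [[-0.02, -0.99, 0.16, 378.46], [-1.0, 0.02, -0.01, 38.43], [0.01, -0.16, -0.99, 1239.26], [0.0, 0.0, 0.0, 1.0]]
carrier [(array([638.2, 191.7,  28. ]), 0.71)]
gate_module [(array([656.8,  84.9,  58.3]), 0.97)]
drain_module [(array([654.3, 148.2,  56.4]), 0.73)]
rf_module [(array([670.9,  25.5,  54.4]), 0.95)]
rocker_pad [(array([661.3,  85. ,  68.1]), 0.75)]
gate_rocker [(array([658.5,  88.7,  67.4]), 0.74)]
toggle_tip [(array([668.4,  23.4,  56.3]), 0.64)]
button_top [(array([662. ,  20.4,  68.3]), 0.58)]
amplifier [(array([652.2, 210.4,  60.1]), 0.74)]
scene [[-0.83, -0.42, 0.37, 147.49], [-0.56, 0.63, -0.54, 682.54], [-0.01, -0.65, -0.76, 995.28], [0.0, 0.0, 0.0, 1.0]]
carrier [(array([637.1, 217.6,  27.6]), 0.73), (array([728.9, 344.7,  43.5]), 0.63)]
gate_module [(array([652.5,  95.7,  59.9]), 0.73), (array([653.9,  85.8,  66.7]), 0.38)]
drain_module [(array([652.7, 158.6,  60.5]), 0.93)]
rf_module [(array([657.9,  26. ,  56.4]), 0.78)]
rocker_pad [(array([659.7,  82.6,  66.2]), 0.64)]
gate_rocker []
toggle_tip []
button_top [(array([653.8,  83.3,  67.3]), 0.48), (array([668.3,  28. ,  70.7]), 0.39)]
amplifier [(array([650.7, 212.3,  60.5]), 0.65), (array([727.2, 345.6,  41.8]), 0.49)]
```

View pics/top.png

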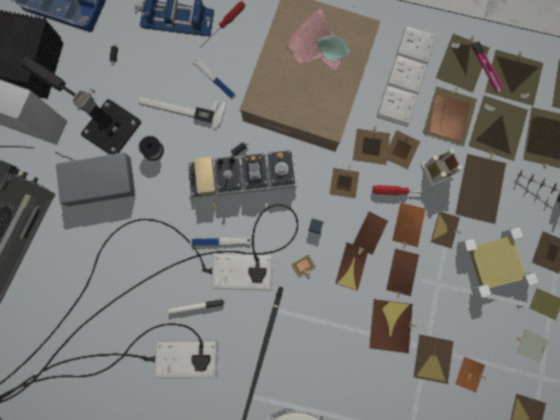

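View pics/scene.png

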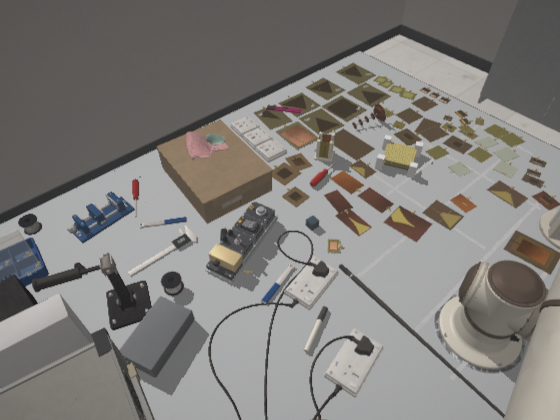

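```bash
python3 - <<'E'
from h import *
c,M=cam("top")
p=pts(c,M,np.ones((420,560),bool))
q=p[(abs(p[:,0]-655)<75)&(p[:,1]>-20)&(p[:,1]<280)&(p[:,2]>22)&(p[:,2]<70)]
r=cv2.minAreaRect(q[:,:2].astype(np.float32));print(r)
q=p[(p[:,0]>600)&(p[:,1]>-100)&(p[:,1]<280)&(p[:,2]>75)]
print(q.min(0),q.max(0),np.percentile(q,[50,90],axis=0))
for y in range(-60,260,40):
  s=q[abs(q[:,1]-y)<20];print(y,s[:,0].min() if len(s) else None)
E
```

```text
((668.3953247070312, 118.6171646118164), (100.523681640625, 259.5484313964844), 5.3433637619018555)
[640.90605894 -99.99287542  75.00877483] [1083.00604458  168.25711205  158.91718402] [[ 888.31738802  -17.30485477   98.95200638]
 [1024.77525049   62.68761202  126.59918227]]
-60 729.3604722662817
-20 745.6196400666203
20 759.5643536556655
60 640.9060589396743
100 645.5683223709459
140 642.5971259375249
180 683.0813402899885
220 None
```

move_arm:
  moves:
    - [[0.03, 0.02, -0.03], [0, 0, 0]]
    - [[0.06, 0.04, -0.05], [0, 0, 0]]
    - [[0.09, 0.063, -0.05], [0, 0, -0.05]]
    - [[0.12, 0.084, -0.05], [0, 0, -0.1]]
    - [[0.15, 0.105, -0.05], [0, 0, -0.15]]
    - [[0.18, 0.126, -0.05], [0, 0, -0.2]]
    - [[0.21, 0.147, -0.05], [0, 0, -0.257]]
    - [[0.24, 0.168, -0.05], [0, 0, -0.257]]
    - [[0.27, 0.19, -0.05], [0, 0, -0.257]]
    - [[0.3, 0.21, -0.05], [0, 0, -0.257]]
    - [[0.33, 0.23, -0.05], [0, 0, -0.257]]
    - [[0.36, 0.252, -0.05], [0, 0, -0.257]]
  jaw: 0

```text
clock: 2.05
tcp_pos: [443.8, 268.0, 298.7]
tcp_rot: [1.0, 0.0, 0.0, -0.0]
contact_force: [0.0, 1.1, 0.3]
grip_width: 0.2
grasp_force: 0.0
```

move_arm:
  moves:
    - [[0.03, 0.03, 0], [0, 0, -0.05]]
    - [[0.06, 0.06, 0], [0, 0, -0.1]]
    - [[0.09, 0.09, 0], [0, 0, -0.1]]
    - [[0.12, 0.12, 0.01], [0, 0, -0.1]]
    - [[0.15, 0.15, 0.02], [0, 0, -0.1]]
    - [[0.166, 0.178, 0.02], [0, 0, -0.1]]
    - [[0.166, 0.178, 0.02], [0, 0, -0.1]]
    - [[0.166, 0.178, 0.02], [0, 0, -0.1]]

```text
clock: 2.72
tcp_pos: [609.6, 89.4, 277.3]
tcp_rot: [0.999, 0.048, -0.001, 0.0]
contact_force: [-0.6, -0.3, -0.2]
grip_width: -0.3
grasp_force: 0.0
```

```bash
cat > look.py <<'E'
from h import *
import sys
s=manip.read_state();print(np.round(s["tcp_pos"],1),np.round(s["tcp_rot"],4),s["clock"],np.round(s["contact_force"],2))
c,M=cam("wrist");save(c,sys.argv[1]);print(np.round(M,2).tolist())
for k in ["gate_module","drain_module","rf_module","rocker_pad","gate_rocker","toggle_tip","button_top","amplifier"]:print(k,find("wrist",M,k))
p=pts(c,M,np.ones((420,560),bool));np.save("p.npy",p)
q=p[(abs(p[:,0]-655)<60)&(p[:,1]>-20)&(p[:,1]<180)&(p[:,2]>55)&(p[:,2]<61)]
print(cv2.minAreaRect(q[:,:2].astype(np.float32)))
E
python3 look.py w1.png
```

```text
[609.6  89.4 277.3] [ 9.988e-01  4.820e-02 -8.000e-04  3.000e-04] 2.7167 [-0.59 -0.3  -0.18]
[[0.1, -0.96, -0.28, 680.67], [-1.0, -0.09, -0.03, 96.04], [0.0, 0.28, -0.96, 402.26], [0.0, 0.0, 0.0, 1.0]]
gate_module [(array([593.9, 188. ,   4.7]), 0.56)]
drain_module [(array([660.6, 147.4,  60.1]), 0.89), (array([449.2, -26.2,   3.3]), 0.73)]
rf_module [(array([675.3,  27.1,  61.1]), 0.84)]
rocker_pad [(array([659.2,  81.3,  63.5]), 0.86), (array([673.9,  27.1,  57.2]), 0.42)]
gate_rocker [(array([660.5,  87.5,  67.5]), 0.65)]
toggle_tip [(array([649.4, 147.7,  91.3]), 0.43), (array([448.6, -25.2,   2.5]), 0.32)]
button_top [(array([667.8,  25.4,  68.9]), 0.86), (array([665.2, 195.4,  55.4]), 0.33)]
amplifier [(array([658.3, 203.3,  54.6]), 0.74), (array([667. ,  20.7,  72.4]), 0.41)]
((667.5503540039062, 85.83140563964844), (75.34988403320312, 185.9512176513672), 5.528529167175293)
```

View pics/w1.png

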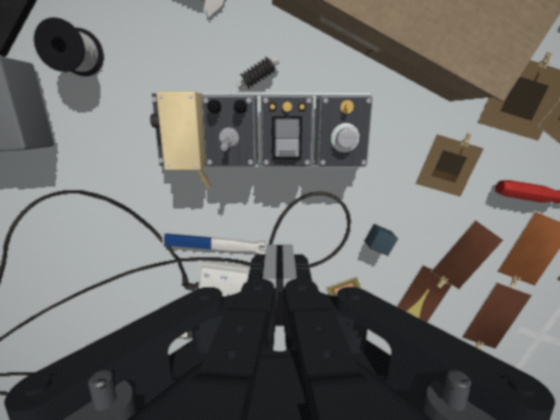

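```bash
python3 - <<'E'
import numpy as np
p=np.load("p.npy");a=.0965
e=np.array([np.cos(a),np.sin(a)]);f=np.array([-e[1],e[0]])
d=p[:,:2]-[667.5,85.8];X=d@e;Y=d@f;Z=p[:,2]
def st(n,m):print(n,m.sum(),"x",np.round(np.percentile(X[m],[1,50,99]),1),"y",np.round(np.percentile(Y[m],[1,50,99]),1),"z",np.round(np.percentile(Z[m],[1,50,99]),1))
for n,y in (("gate",0),("drain",65),("rf",-65)):
  b=(abs(Y-y)<31)&(abs(X)<50)
  st(n+" top",b&(abs(Z-58)<2.5)); st(n+" hi",b&(Z>65)&(X<20)); st(n+" vhi",b&(Z>85)); st(n+" back",b&(Z>61)&(X>18))
b=(abs(Y)<13)
for x in range(-30,20,3):
  m=b&(abs(X-x)<1.5); print(x,np.round(np.median(Z[m]),1),end="; ")
E
```

```text
gate top 2165 x [-36.2   8.3  36.6] y [-26.6   1.3  26.8] z [55.7 57.6 60.3]
gate hi 25773 x [-49.7 -41.2   2.2] y [-30.    4.1  29.3] z [ 66.7 341.9 361.2]
gate vhi 24921 x [-49.7 -42.5 -36.8] y [-30.    4.3  29.4] z [273.7 342.6 361.2]
gate back 53 x [22.5 27.1 30.7] y [-16.5   0.3  17. ] z [61.  61.8 63.3]
drain top 2784 x [-36.1   1.4  36.5] y [38.3 64.1 91.6] z [55.7 57.6 60. ]
drain hi 10025 x [-49.8 -45.5 -11.7] y [34.4 53.2 69.2] z [ 90.2 341.  354.1]
drain vhi 9945 x [-49.8 -45.5 -43.1] y [34.3 53.1 69.2] z [307.9 341.2 354.1]
drain back 256 x [20.8 26.7 32.9] y [45.  73.1 84.4] z [61.2 71.7 75.7]
rf top 2793 x [-36.3   6.2  36.6] y [-91.2 -63.5 -37.9] z [55.7 57.6 60.3]
rf hi 5714 x [-49.7 -45.3  -0.1] y [-70.2 -42.3 -34.2] z [ 70.  345.9 353.8]
rf vhi 5386 x [-49.7 -45.3 -43.2] y [-52.  -41.9 -34.2] z [326.5 346.4 353.9]
rf back 40 x [23.8 26.4 29. ] y [-68.8 -64.2 -59.5] z [61.5 68.3 70.1]
-30 58.4; -27 68.5; -24 72.6; -21 71.8; -18 70.6; -15 69.4; -12 68.3; -9 67.5; -6 66.0; -3 66.7; 0 66.4; 3 66.5; 6 66.5; 9 66.5; 12 66.8; 15 61.4; 18 58.4;
```

move_arm:
  moves:
    - [[0.018, 0.005, 0.03], [0, 0, 0]]
    - [[0.036, 0.009, 0.06], [0, 0, 0]]
    - [[0.036, 0.009, 0.09], [0, 0, 0]]
    - [[0.036, 0.009, 0.12], [0, 0, 0]]
    - [[0.036, 0.009, 0.15], [0, 0, 0]]
    - [[0.036, 0.009, 0.17], [0, 0, 0]]
    - [[0.036, 0.009, 0.178], [0, 0, 0]]
    - [[0.036, 0.009, 0.178], [0, 0, 0]]
    - [[0.036, 0.009, 0.178], [0, 0, 0]]

```text
clock: 3.92
tcp_pos: [646.4, 86.4, 101.2]
tcp_rot: [0.999, 0.051, 0.001, 0.0]
contact_force: [0.5, -0.5, -0.0]
grip_width: 0.0
grasp_force: 0.0
```

```bash
python3 - <<'E'
from h import *
c,M=cam("wrist");save(c,"w2.png")
E
```

```text
(no output)
```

View pics/w2.png

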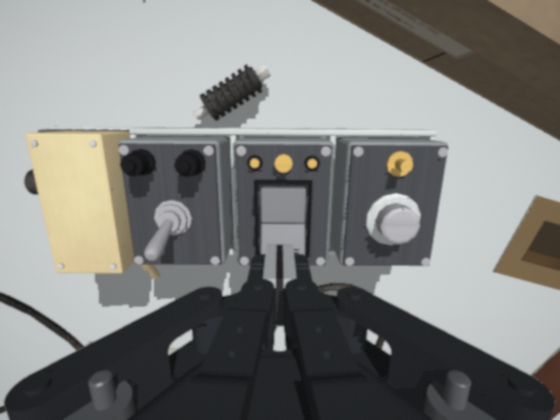

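move_arm:
  moves:
    - [[0, 0.001, 0.004], [0, 0, 0]]
    - [[0, 0.002, 0.008], [0, 0, 0]]
    - [[0, 0.002, 0.01], [0, 0, 0]]
    - [[0, 0.002, 0.012], [0, 0, 0]]
    - [[0, 0.002, 0.014], [0, 0, 0]]
    - [[0, 0.002, 0.015], [0, 0, 0]]
    - [[0, 0.002, 0.015], [0, 0, 0]]

```text
clock: 4.55
tcp_pos: [645.7, 83.9, 85.1]
tcp_rot: [0.999, 0.05, -0.0, 0.0]
contact_force: [-0.5, -0.3, 0.5]
grip_width: 0.1
grasp_force: 0.0
```

move_arm:
  moves:
    - [[0, 0, 0.0005], [0, 0, 0]]
    - [[0, 0, 0.001], [0, 0, 0]]
    - [[0, 0, 0.001], [0, 0, 0]]

```text
clock: 4.8
tcp_pos: [646.0, 84.1, 84.3]
tcp_rot: [0.999, 0.05, 0.0, -0.0]
contact_force: [-0.3, -1.2, 1.2]
grip_width: -0.2
grasp_force: 0.3
```

move_arm:
  moves:
    - [[0, 0, 0.0005], [0, 0, 0]]
    - [[0, 0, 0.001], [0, 0, 0]]
    - [[0, 0, 0.001], [0, 0, 0]]

```text
clock: 5.05
tcp_pos: [646.0, 84.0, 84.1]
tcp_rot: [0.999, 0.05, 0.0, 0.0]
contact_force: [-1.9, 0.3, 4.9]
grip_width: 0.1
grasp_force: 2.4
```

move_arm:
  moves:
    - [[0, 0, -0.015], [0, 0, 0]]
    - [[0, 0, -0.045], [0, 0, 0]]
    - [[-0.01, -0.02, -0.05], [0, 0, 0]]
    - [[-0.02, -0.045, -0.05], [0, 0, 0]]
    - [[-0.021, -0.065, -0.05], [0, 0, 0]]
    - [[-0.021, -0.065, -0.05], [0, 0, 0]]
    - [[-0.021, -0.065, -0.035], [0, 0, 0]]
    - [[-0.021, -0.065, -0.018], [0, 0, 0]]
    - [[-0.021, -0.065, -0.018], [0, 0, 0]]
    - [[-0.021, -0.065, -0.018], [0, 0, 0]]

```text
clock: 5.88
tcp_pos: [618.1, 146.0, 100.2]
tcp_rot: [0.999, 0.05, -0.001, 0.001]
contact_force: [1.3, -0.0, 0.3]
grip_width: 0.3
grasp_force: 0.0
```

```bash
cat > chk.py <<'E'
from h import *
import sys
c,M=cam("wrist");save(c,sys.argv[1])
p=pts(c,M,np.ones((420,560),bool));a=.0965
e=np.array([np.cos(a),np.sin(a)]);f=np.array([-e[1],e[0]])
d=p[:,:2]-[667.5,85.8];X=d@e;Y=d@f;Z=p[:,2]
t=(manip.read_state()["tcp_pos"][:2]-np.array([667.5,85.8]));print("tcp XY",t@e,t@f,manip.read_state()["tcp_pos"][2])
for x in range(-30,20,4):
  m=(abs(Y)<11)&(abs(X-x)<2)&(Z<80); print(x,np.round(np.median(Z[m]),1) if m.any() else None,end="; ")
m=(abs(Y-65)<8)&(abs(X+6)<16)&(Z>75)&(Z<96)
if m.any(): print("\nlever",np.round([np.percentile(X[m],[5,50,95]),np.percentile(Y[m],[5,50,95]),np.percentile(Z[m],[5,50,95])],1))
E
python3 chk.py w3.png
```

```text
tcp XY -42.615353527927425 64.91169331384873 101.3084066619509
-30 60.7; -26 66.4; -22 66.7; -18 66.5; -14 66.5; -10 66.5; -6 66.6; -2 68.1; 2 69.5; 6 70.9; 10 72.3; 14 69.3; 18 58.1; 
lever [[-16.  -11.   -7.2]
 [ 61.8  65.1  68.8]
 [ 77.5  89.4  92.9]]
```

View pics/w3.png

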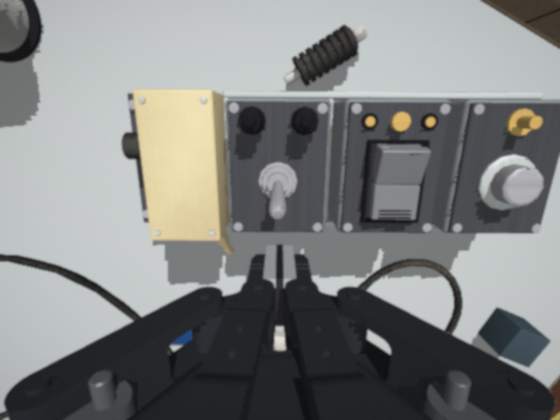

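move_arm:
  moves:
    - [[0.005, 0, 0], [0, 0, 0]]
    - [[0.009, 0, 0], [0, 0, 0]]
    - [[0.012, 0, 0], [0, 0, 0]]
    - [[0.014, 0, 0], [0, 0, 0]]
    - [[0.016, 0, 0], [0, 0, 0]]
    - [[0.018, 0, 0], [0, 0, 0]]
    - [[0.02, 0, 0], [0, 0, 0]]
    - [[0.021, 0, 0], [0, 0, 0]]
    - [[0.022, 0, 0], [0, 0, 0]]
    - [[0.022, 0, 0], [0, 0, 0]]

```text
clock: 6.77
tcp_pos: [640.5, 148.8, 101.3]
tcp_rot: [0.999, 0.05, 0.0, 0.0]
contact_force: [-0.9, -0.1, 1.3]
grip_width: -0.1
grasp_force: 0.6
```

```bash
python3 chk.py w4.png; python3 -c "
from h import *
s=manip.read_state();print(s['contact_force'])"
```

```text
tcp XY -20.765970656823686 65.31747390129885 101.3075827800302
-30 61.2; -26 66.5; -22 66.7; -18 66.5; -14 66.5; -10 66.5; -6 66.6; -2 68.1; 2 69.4; 6 70.9; 10 72.4; 14 68.3; 18 58.0; 
lever [[-10.3  -5.7  -2.1]
 [ 59.4  65.2  70.4]
 [ 80.2  92.2  95. ]]
[-0.87209041 -0.12516568 -0.09371279]
```

View pics/w4.png

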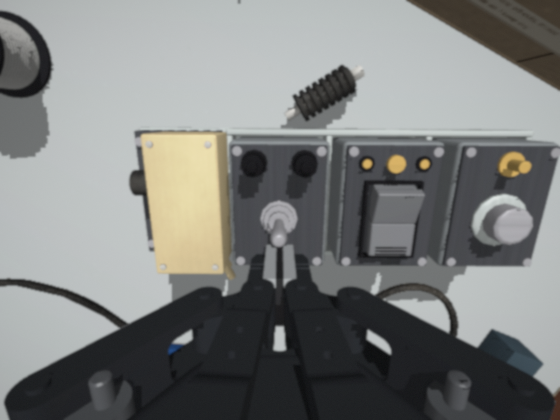

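move_arm:
  moves:
    - [[0.001, 0, 0], [0, 0, 0]]
    - [[0.002, 0, 0], [0, 0, 0]]
    - [[0.003, 0, 0], [0, 0, 0]]
    - [[0.004, 0, 0], [0, 0, 0]]
    - [[0.004, 0, 0], [0, 0, 0]]

```text
clock: 7.23
tcp_pos: [644.6, 149.2, 101.4]
tcp_rot: [0.999, 0.05, 0.0, -0.0]
contact_force: [-1.8, -0.9, 0.6]
grip_width: -0.0
grasp_force: 0.7
```

move_arm:
  moves:
    - [[0.0005, 0, 0], [0, 0, 0]]
    - [[0.001, 0, 0], [0, 0, 0]]
    - [[0.001, 0, 0], [0, 0, 0]]

```text
clock: 7.48
tcp_pos: [645.5, 149.3, 101.4]
tcp_rot: [0.999, 0.05, 0.0, -0.0]
contact_force: [-1.0, -0.5, 1.7]
grip_width: 0.2
grasp_force: 0.8
```

```bash
python3 chk.py w5.png|grep -v ';'
```

```text
tcp XY -15.83409158588588 65.36432803481931 101.35200486985786
lever [[-5.4 -1.8  3.1]
 [59.3 65.2 70.6]
 [86.9 92.  95. ]]
```

move_arm:
  moves:
    - [[0.0005, 0, 0], [0, 0, 0]]
    - [[0.001, 0, 0], [0, 0, 0]]
    - [[0.001, 0, 0], [0, 0, 0]]

```text
clock: 7.78
tcp_pos: [646.4, 149.4, 101.3]
tcp_rot: [0.999, 0.05, 0.0, 0.0]
contact_force: [-2.0, -0.3, 0.8]
grip_width: -0.2
grasp_force: 0.8
```

move_arm:
  moves:
    - [[0.0005, 0, 0], [0, 0, 0]]
    - [[0.001, 0, 0], [0, 0, 0]]
    - [[0.001, 0, 0], [0, 0, 0]]

```text
clock: 8.03
tcp_pos: [647.4, 149.5, 101.3]
tcp_rot: [0.999, 0.05, -0.0, 0.0]
contact_force: [-0.4, -0.5, 0.9]
grip_width: 0.2
grasp_force: 0.8
```

```bash
python3 chk.py w6.png|grep -v ';'
```

```text
tcp XY -13.905282277799481 65.33498124239773 101.24105324432412
lever [[-3.7 -1.1  5.1]
 [59.3 65.2 70.9]
 [88.4 91.7 95.3]]
```

View pics/w6.png

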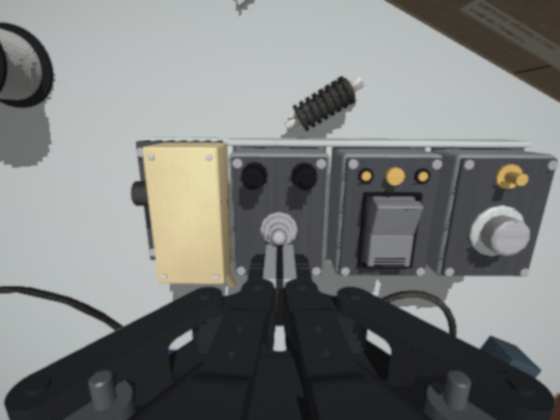

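move_arm:
  moves:
    - [[0.0005, 0, 0], [0, 0, 0]]
    - [[0.001, 0, 0], [0, 0, 0]]
    - [[0.001, 0, 0], [0, 0, 0]]

```text
clock: 8.33
tcp_pos: [647.7, 149.5, 101.2]
tcp_rot: [0.999, 0.05, -0.001, 0.0]
contact_force: [-3.6, 0.2, 2.4]
grip_width: 0.3
grasp_force: 1.9
```

move_arm:
  moves:
    - [[0.0005, 0, 0], [0, 0, 0]]
    - [[0.001, 0, 0], [0, 0, 0]]
    - [[0.001, 0, 0], [0, 0, 0]]

```text
clock: 8.58
tcp_pos: [648.8, 149.6, 101.5]
tcp_rot: [0.999, 0.05, -0.001, 0.0]
contact_force: [-4.1, -1.9, 3.1]
grip_width: -0.2
grasp_force: 2.9
```

```bash
python3 chk.py w7.png|grep -v ';'
```

```text
tcp XY -12.492631871496501 65.24628201227216 101.4932461301768
lever [[-5.2  0.6  6.3]
 [59.3 65.1 71.1]
 [88.9 92.  95.1]]
```

move_arm:
  moves:
    - [[-0.003, 0, 0], [0, 0, 0]]
    - [[-0.015, 0, 0], [0, 0, 0]]
    - [[-0.028, 0, 0], [0, 0, 0]]
    - [[-0.028, 0, 0], [0, 0, 0]]

```text
clock: 8.97
tcp_pos: [620.6, 146.9, 101.3]
tcp_rot: [0.999, 0.05, 0.001, -0.0]
contact_force: [-0.6, -0.6, -0.5]
grip_width: 0.2
grasp_force: 0.0
```

```bash
python3 chk.py w8.png
```

```text
tcp XY -39.58579809038888 65.47474483097011 101.60509863581377
-30 61.0; -26 66.6; -22 66.7; -18 66.5; -14 66.5; -10 66.4; -6 66.6; -2 68.1; 2 69.5; 6 71.0; 10 72.3; 14 69.0; 18 58.1; 
lever [[-1.4  2.3  5.3]
 [62.1 65.3 68.6]
 [88.9 91.6 93. ]]
```

View pics/w8.png

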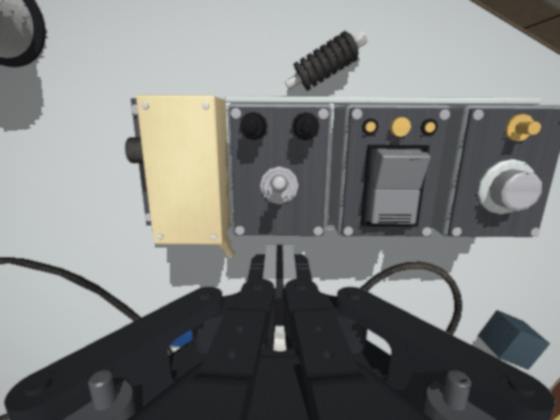

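move_arm:
  moves:
    - [[0, 0, -0.035], [0, 0, 0]]
    - [[0, 0.02, -0.05], [0, 0, 0]]
    - [[0.005, 0.05, -0.05], [0, 0, 0]]
    - [[0.02, 0.08, -0.05], [0, 0, 0]]
    - [[0.0335, 0.11, -0.05], [0, 0, 0]]
    - [[0.0335, 0.1305, -0.05], [0, 0, 0]]
    - [[0.0335, 0.1305, -0.05], [0, 0, 0]]
    - [[0.0335, 0.1305, -0.03], [0, 0, 0]]
    - [[0.0335, 0.1305, -0.01], [0, 0, 0]]
    - [[0.0335, 0.1305, 0.005], [0, 0, 0]]
    - [[0.0335, 0.1305, 0.005], [0, 0, 0]]
    - [[0.0335, 0.1305, 0.005], [0, 0, 0]]

```text
clock: 10.02
tcp_pos: [668.3, 20.6, 95.7]
tcp_rot: [0.999, 0.05, -0.0, 0.0]
contact_force: [-0.3, 0.6, 0.1]
grip_width: -0.0
grasp_force: 0.0
```

```bash
python3 chk.py w9.png
```

```text
tcp XY -4.83374346331649 -64.83561559805554 96.91670511107127
-30 61.4; -26 66.8; -22 66.7; -18 66.5; -14 66.6; -10 66.4; -6 66.6; -2 67.9; 2 69.4; 6 70.8; 10 72.2; 14 67.7; 18 58.1; 
lever [[-3.3  1.4  5.2]
 [60.9 62.4 65.7]
 [76.5 87.2 92.5]]
```

View pics/w9.png

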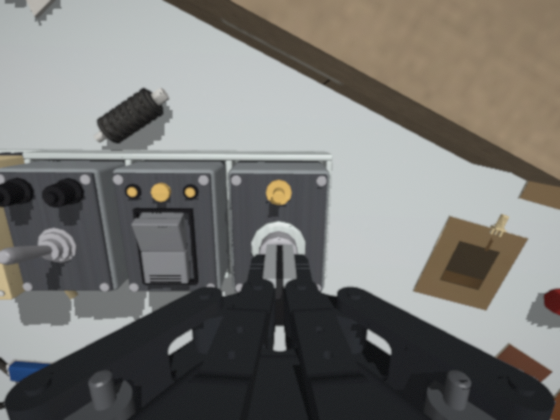

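move_arm:
  moves:
    - [[0, 0, 0.003], [0, 0, 0]]
    - [[0, 0, 0.006], [0, 0, 0]]
    - [[0, 0, 0.008], [0, 0, 0]]
    - [[0, 0, 0.01], [0, 0, 0]]
    - [[0, 0, 0.0115], [0, 0, 0]]
    - [[0, 0, 0.0125], [0, 0, 0]]
    - [[0, 0, 0.0125], [0, 0, 0]]
    - [[0, 0, 0.0125], [0, 0, 0]]

```text
clock: 10.73
tcp_pos: [668.2, 20.6, 84.4]
tcp_rot: [0.999, 0.05, 0.001, -0.0]
contact_force: [-0.9, 2.3, 4.4]
grip_width: -0.3
grasp_force: 1.8
```

move_arm:
  moves:
    - [[0, 0, 0.0005], [0, 0, 0]]
    - [[0, 0, 0.001], [0, 0, 0]]
    - [[0, 0, 0.001], [0, 0, 0]]

```text
clock: 10.98
tcp_pos: [668.2, 20.6, 83.1]
tcp_rot: [0.999, 0.05, 0.001, -0.0]
contact_force: [-0.0, 1.3, 3.4]
grip_width: 0.0
grasp_force: 2.1
```

move_arm:
  moves:
    - [[0, 0, 0.0005], [0, 0, 0]]
    - [[0, 0, 0.001], [0, 0, 0]]
    - [[0, 0, 0.001], [0, 0, 0]]

```text
clock: 11.23
tcp_pos: [668.2, 20.6, 82.6]
tcp_rot: [0.999, 0.05, 0.001, -0.0]
contact_force: [-1.0, 2.7, 6.4]
grip_width: -0.2
grasp_force: 3.3
```

move_arm:
  moves:
    - [[0, 0, -0.01], [0, 0, 0]]
    - [[0, 0, -0.04], [0, 0, 0]]
    - [[0, 0, -0.07], [0, 0, 0]]
    - [[-0.02, 0, -0.1], [0, 0, 0]]
    - [[-0.04, -0.03, -0.13], [0, 0, 0]]
    - [[-0.05, -0.05, -0.15], [0, 0, 0]]
    - [[-0.05, -0.065, -0.17], [0, 0, 0]]
    - [[-0.05, -0.065, -0.17], [0, 0, 0]]
    - [[-0.05, -0.065, -0.17], [0, 0, 0]]

```text
clock: 11.98
tcp_pos: [611.3, 80.6, 252.8]
tcp_rot: [0.999, 0.051, 0.001, -0.0]
contact_force: [-0.2, -0.9, -0.4]
grip_width: 0.2
grasp_force: 0.0
```

```bash
python3 chk.py w10.png; python3 - <<'E'
from h import *
c,M=cam("wrist");print(find("wrist",M,"button_top"),manip.read_state()["contact_force"])
E
```

```text
tcp XY -56.93100060558109 -0.3783449585762586 251.20420867614502
-30 60.8; -26 66.2; -22 66.9; -18 66.6; -14 66.4; -10 66.6; -6 66.6; -2 68.1; 2 69.5; 6 70.8; 10 72.2; 14 69.5; 18 58.1; 
lever [[-4.1  0.4  4.9]
 [61.3 64.  67.5]
 [78.2 90.7 93.1]]
[(array([669. ,  23.8,  70.9]), 0.81)] [-0.05296438  0.28987561  0.01679836]
```

View pics/w10.png

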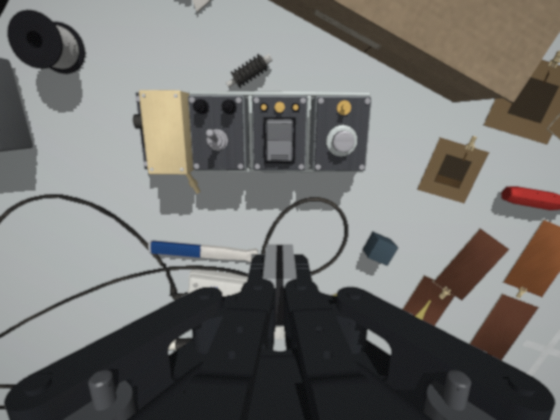

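The picture shows the rocker on (280,140), with its far half raised. The lever leans away (215,138), the button is up (343,140), the modules are seated and the arm is clear.

```bash
python3 -c "
from plant import sign_off
print(sign_off())"
```

```text
the job is handed in; nothing more can be done
None
```

I pressed the gate rocker on, threw the drain toggle over, and pressed the RF button fully and let it come back up, in that order; the job was handed in with the arm clear, but `sign_off()` returned no verdict.

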